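# Open the seal press's guard by one notch and feed in a flange

## Robot

A 6-joint arm with a two-finger parallel gripper is mounted at the origin on a cart in front of the work surface, level with it; the furniture and walls round the work are solid. World frame = base frame: x ahead of the robot, y to its left, z up, the work surface at z = 0. Lengths are in m, angles in rad, forces in N, time in s.
With the tool pointing down it reaches from about 0.35 to 0.775 m from the base axis. Payload 5.5 kg.
Tool frame: the origin (TCP) lies between the finger pads; the fingertips stand 17 mm ahead of it and the grasp point (between the pads) lies 2 mm behind it (env.finger_overhang is the distance from the TCP to the fingertips, in m); z points along the fingers, y is the line along which they close (so a half turn about z gives the same grasp; the last joint's range is limited). The gripper opens to 85 mm and grips with 20 to 120 N. Pads are 22 mm wide; open, the fingers measure 114 mm over their backs; the gripper's body (76 mm by 85 mm) begins 54 mm behind the grasp point. The pads swing forward as they close: fully open they stand 13 mm farther back than shut.
Start: joints at [1.041, 0.313, 0.046, 1.304, 0, 1.431], TCP at [0.219, 0.532, 0.248] pointing down, gripper open.
Joint ranges: [-2.76, 2.76], [-0.86, 1.69], [-1.03, 1.26], [-2.2, 2.34], [-1.47, 1.5], [-3.14, 3.14]. Speed limits (rad/s): [2.57, 2.57, 3.14, 3.14, 3.14, 3.14].

## Interface

Orientations are given as a unit quaternion [w, x, y, z].
In Python, from workcell import env gives the robot as it stands. The module is installed in compiled form; this text tells all that it offers.
- The arm moves only by the shell command python3 -m pendant 'ROWS' [FORCE]. ROWS is JSON, a list of rows, each a list of 5 numbers: the gripper's target within -1 to 1 (fully open at 1, half-way at 0, shut at -1), then the shift along the tool's x, y, z in m, then the turn about the tool's z in rad. A call has 1 to 8 rows; each row shifts and turns the commanded pose from where the row before left it, along the tool's axes as they then stand; what a row does not reach is not made up. A row lasts 1/8 s, in which the tool goes at most 62.5 mm and 10.7 degrees, less where a joint would pass 70% of its speed; a pose out of reach is approached as far as the arm can. A call with a gripper value outside its range is refused whole. The fingers move at their own pace and stop on an object; FORCE is the grip in N (left out, the last holds). Time passes only in rows, so rows that do not move let the fingers close. It gives the time, the measured TCP pose, the force, the opening and the grip force at its end, in the units of the state.
- env.get_state(): the state, without advancing time (a new reading comes with each control period).
- env.read_camera(name): name is "scene" or "top" or "wrist"; returns the picture (400x640x3 uint8, red, green, blue); there is no depth.
- env.calibration(name): a dict with "K" (3x3 intrinsics, pixels), "T" (4x4, takes a point from camera to world coordinates); the wrist camera has in their place "tool_from_camera" (4x4, takes a point from camera to tool coordinates, whose origin is the TCP and whose axes are the flange's). Camera axes: x right, y down, z forward; pixel columns grow to the right and rows downward; lengths in m; the calibration is good to about 2 mm. A picture is of the moment at which its call begins: read the wrist's pose just before it. calibration takes no time and is no camera call.
- env.hand_in(): hands the job in; it is judged then, once.
Trained networks look in the newest picture that a camera, given by its name, has taken for a name from the list of things; names that differ only in an ending like _2 or _b are one class to them, and where a whole thing is asked for, a point or a joint stands for the part that bears it (a point fixed in the world has none). Each returns a list of dicts, best first, with "score" (0 to 1); they miss things now and then, are a little off and sometimes report something else, mostly with a low value. They report only what shows in the picture. A call takes as long as a camera call. They do not tell look-alikes from the thing itself.
- env.recognise(camera, label): "centre" ([column, row] in pixels, amid what is visible of it).
The state is a dict: "clock": time; "joint_pos": joint angles; "qvel": joint speeds; "tau": joint torques, N m; "tcp_pos": TCP position; "orientation": TCP orientation; "wrist_force": force on the tool from outside, world axes, zero at the start; "ft_torque": the same for the moment, N m; "finger_gap": finger opening in m; "grip_force": force on a finger pad.
Only numpy, scipy, OpenCV 4.12 (cv2) and the standard library are available. Lean on these libraries where they do the work, as an engineer would, in place of code of your own. Each camera call takes 0.05 s, during which the arm holds its last target. There are 200 camera calls.

## Task

The steel flange has to go into the small seal press, but the guard hangs too low for it: pull the guard up by the black knob on its top just until the pawl catches the next notch, no further, and leave it hanging there. Set the flange, hub up, between the three brass buttons of the feed tray and slide the tray fully home, without the flange hitting the guard; leave the other things where they are.

Things in the scene. Friction and masses are not known exactly. Their poses are not given: they have to be found in the camera images.
- press: small bench seal press, grey base, dark blue head, fixed to the desk. Origin on the desk under the guard; x points into the machine (away from its feed side), z up. Base 124 mm wide, x = -60 to 90 mm; head 126 mm wide, x = 12 to 90 mm, z = 130 to 205 mm; on it an air cylinder, 44 mm diameter, to z = 240 mm at x = 36 to 80 mm
- guard_lift (a joint): height in m of the guard: vertical toothed steel bar before the head, black knob on top, clear shield at its foot, 0.36 to 0.54 kg, 4 to 9 N to lift. 0 = on the pawl in the lowest notch (its start); notches at 0, 0.030, 0.060, top stop 0.068. The pawl snaps in about 2 mm above a notch and the guard settles back on it; raised less, it falls back a notch
- guard_knob (a point): middle of the guard's black pull knob: 26 mm diameter, 29 mm tall (up to 15 mm above this point), upright; 49 mm above the head's top as it starts; moves with the guard
- guard: the guard; most of it is a clear shield plate with a yellow lower edge, 106 mm wide at the bar's foot. Its origin and axes are the press's with the guard at 0, and rise with it. It stands at x = -6 to -15 mm; its lower edge is 52 mm above the desk with the guard at 0 (12 mm above the nest's floor), 82 mm at 0.030 (42 mm above it)
- pawl (a joint): angle in rad of the spring-pressed pawl beside the bar: 0 = fully in a notch, about 0.25 while a tooth passes. Its red tab, at y = 71 mm, z = 146 mm in the press's frame, pressed down with some 3 N, frees the guard to go down
- tray (a joint): how far in m the feed tray has been slid into the press: 0 = fully out, 0.130 = fully home against its stop; it starts nearly out, slides along the press's x axis with about 2 N friction and stays where it is left
- nest (a point): centre of the nest's floor on the tray, 40 mm above the desk: a round black pad between three brass buttons (8 mm diameter, 5 mm above the pad) on a circle of 85 mm diameter, so a 70 mm flange has 3.5 mm play all round. With the tray at 0 it lies 85 mm in front of the press's origin; moves with the tray
- tray_knob (a point): middle of the black knob on the tray's front end: 24 mm diameter, from 46 to 73 mm above the desk, this point at 60 mm; the tray's plate under it is at 38 mm. 130 mm in front of the nest's centre; moves with the tray
- flange: grey steel flange, 0.15 to 0.25 kg, lying hub up: disc 70 mm diameter and 12 mm thick, hub above it to 28 mm, 36 mm diameter in its lower half and 40 mm from 20 to 28 mm. Origin at the centre of its underside, z up along the hub. It lies either left or right on the desk
- carton: small yellow carton, 50 x 78 x 26 mm, a bystander; origin at the centre of its underside
- timer: white lab timer with a red and a green key, 68 x 62 x 18 mm, a bystander; origin at the centre of its underside
- pliers: long-nose pliers with green handles, 50 x 155 x 10 mm, a bystander; origin at the centre of its underside
There are look-alikes about, which are no part of the job. Leave any red look-alike of the flange alone.

How it is judged:
By the outcome, as a careful person would: the job done as asked, in the order asked, and still so for the second after the job is handed in, with the robot touching nothing.
It also fails if it takes over 59 s, if anything falls off the work surface, if the arm or the gripper's body presses on something with over 40 N, if the wrist force passes 120 N, or if a joint passes its speed limit or range.

## Working session

There is one attempt and no reset: what is moved stays moved. The work goes in short steps, Python scripts to look and compute and a shell command to move; the robot and the scene stay as the last step left them, time stands still between calls to the robot, and variables do not carry over. Pictures are saved under pics/ and viewed, at most 10 in all, crops included, and the job is handed in when it is done.

```bash
mkdir -p pics
cat > h.py <<'E'
import numpy as np, cv2
from workcell import env
from scipy.spatial.transform import Rotation as R
def snap(c,fn=None):
    s=env.get_state(); im=env.read_camera(c)
    if fn: cv2.imwrite('pics/'+fn,im[:,:,::-1])
    return s,im
def camT(c,s=None):
    k=env.calibration(c)
    if c!='wrist': return k['K'],k['T']
    T=np.eye(4); q=s['orientation']; T[:3,:3]=R.from_quat([q[1],q[2],q[3],q[0]]).as_matrix(); T[:3,3]=s['tcp_pos']
    return k['K'],T@k['tool_from_camera']
def ray(KT,px):
    K,T=KT; d=T[:3,:3]@np.linalg.solve(K,[px[0],px[1],1.]); return T[:3,3],d/np.linalg.norm(d)
def onz(KT,px,z):
    o,d=ray(KT,px); return o+d*(z-o[2])/d[2]
def tri(rs):
    A=np.zeros((3,3));b=np.zeros(3)
    for o,d in rs:
        P=np.eye(3)-np.outer(d,d);A+=P;b+=P@o
    x=np.linalg.solve(A,b); return x,[round(float(np.linalg.norm(np.cross(x-o,d)))*1000,1) for o,d in rs]
def proj(KT,p):
    K,T=KT; c=K@(T[:3,:3].T@(np.asarray(p)-T[:3,3])); return c[:2]/c[2]
E
python3 - <<'E'
from h import *
np.set_printoptions(precision=3,suppress=True)
s,_=snap('scene','s0.png'); snap('top','t0.png')
print(s)
ims=[cv2.imread('pics/s0.png'),cv2.imread('pics/t0.png')]
for c in('scene','top'):
    print(c,env.calibration(c)['T'][:3])
    for l in('press','guard_knob','nest','tray_knob','flange','pawl','carton','timer','pliers'):
        r=env.recognise(c,l); print(l,[(np.round(x['centre']).tolist(),round(x['score'],2)) for x in r][:4])
E
```

```text
{'clock': 0.0, 'joint_pos': array([ 1.041,  0.314,  0.045,  1.304, -0.   ,  1.431]), 'qvel': array([-0.   , -0.001,  0.001,  0.   , -0.   ,  0.002]), 'tau': array([  0.   , -48.062,  29.854,   0.02 ,   0.   ,  -0.   ]), 'tcp_pos': array([0.218, 0.531, 0.247]), 'orientation': array([-0.   ,  0.194,  0.981, -0.001]), 'wrist_force': array([-0.599,  0.081, -0.228]), 'ft_torque': array([-0.047, -0.041, -0.089]), 'grip_force': 0.0, 'finger_gap': 0.08520869376995531}
scene [[ 0.492 -0.397  0.775 -0.646]
 [-0.87  -0.227  0.437 -0.512]
 [ 0.002 -0.89  -0.457  0.825]]
press [([300.0, 192.0], 0.87), ([300.0, 194.0], 0.4)]
guard_knob [([303.0, 193.0], 0.72), ([248.0, 231.0], 0.41)]
nest [([293.0, 228.0], 0.6)]
tray_knob [([296.0, 229.0], 0.61)]
flange [([390.0, 267.0], 0.68), ([424.0, 269.0], 0.42)]
pawl [([392.0, 269.0], 0.7), ([281.0, 178.0], 0.62)]
carton [([247.0, 230.0], 0.56)]
timer [([354.0, 264.0], 0.8)]
pliers [([212.0, 241.0], 0.55)]
top [[ 0.019 -0.998  0.067  0.402]
 [-1.    -0.019  0.005  0.127]
 [-0.004 -0.067 -0.998  1.266]]
press [([277.0, 170.0], 0.75)]
guard_knob [([272.0, 166.0], 0.75)]
nest [([293.0, 206.0], 0.63)]
tray_knob [([287.0, 206.0], 0.76)]
flange [([412.0, 196.0], 0.65), ([386.0, 206.0], 0.58)]
pawl [([271.0, 168.0], 0.35)]
carton [([238.0, 216.0], 0.89)]
timer [([359.0, 213.0], 0.82)]
pliers [([233.0, 239.0], 0.64), ([272.0, 164.0], 0.33)]
```

View pics/s0.png

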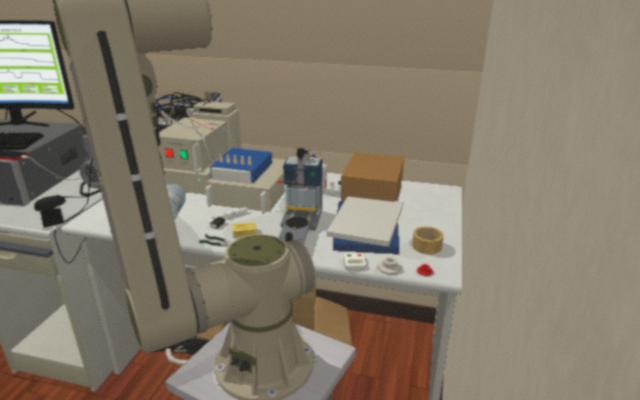

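View pics/t0.png

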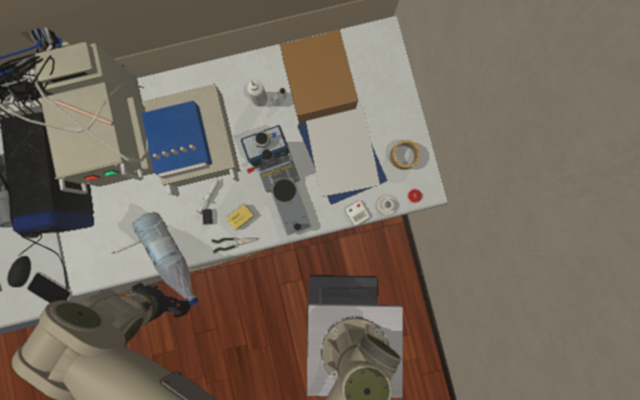

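The scene view shows the press at (303,190), the grey flange at (390,265) and the red look-alike at (425,270). In the top view the nest pad is at (285,190), the tray knob at (297,227) and the grey flange at (386,204). I'll work out coarse positions and enlarge the top view around the press.

Run:
```python
from h import *
np.set_printoptions(precision=3,suppress=True)
t=camT('top');s=camT('scene')
for n,p,z in(('nest',(285,190),.04),('tknob',(297,227),.073),('flange',(386,204),.028),('red',(415,196),.02),('timer',(357,212),.018),('carton',(239,216),.026),('headtop',(262,145),.205),('pliers',(236,243),.01),('cylinder',(262,138),.24)):
    print(n,onz(t,p,z))
print(tri([ray(t,(386,204)),ray(s,(390,263))]))
k=env.calibration('wrist');print(k)
a=cv2.imread('pics/t0.png')[110:250,200:340]; b=cv2.imread('pics/s0.png')[140:250,240:350]
cv2.imwrite('pics/c0.png',np.hstack([cv2.resize(a,(400,400),interpolation=2),cv2.resize(b,(400,400),interpolation=2)]))
```

```text
nest [0.533 0.244 0.04 ]
tknob [0.41  0.199 0.073]
flange [ 0.493 -0.097  0.028]
red [ 0.523 -0.197  0.02 ]
timer [ 0.465 -0.     0.018]
carton [0.444 0.399 0.026]
headtop [0.647 0.299 0.205]
pliers [0.352 0.409 0.01 ]
cylinder [0.659 0.294 0.24 ]
(array([ 0.495, -0.101,  0.016]), [1.9, 1.9])
{'K': array([[316.207,   0.   , 314.532],
       [  0.   , 316.207, 198.537],
       [  0.   ,   0.   ,   1.   ]]), 'tool_from_camera': array([[-0.   , -0.958, -0.287,  0.073],
       [ 1.   , -0.   ,  0.   ,  0.   ],
       [-0.   , -0.287,  0.958, -0.125],
       [ 0.   ,  0.   ,  0.   ,  1.   ]])}
```

View pics/c0.png

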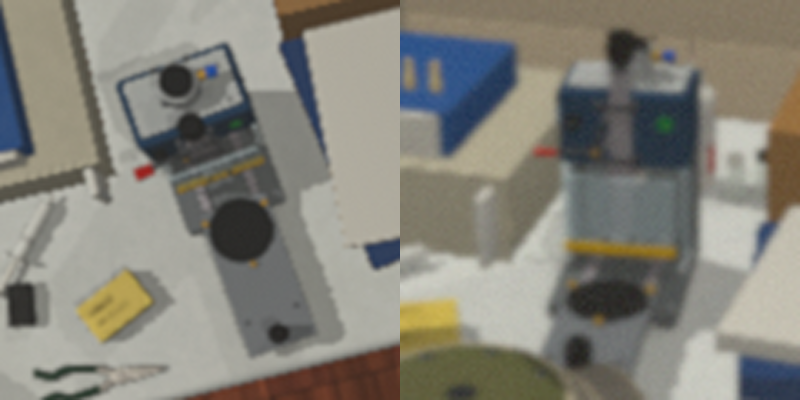

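```bash
cat >> h.py <<'E'
np.set_printoptions(precision=4,suppress=True)
def head(s): return R.from_quat(np.roll(s['orientation'],-1)).as_matrix()
def go(p,yaw=None):
    """tool-axis shift to world p (after turning tool x to heading yaw)"""
    s=env.get_state(); M=head(s); y=np.arctan2(M[1,0],M[0,0])
    t=0 if yaw is None else (y-yaw+np.pi)%(2*np.pi)-np.pi
    M2=M@R.from_rotvec([0,0,t]).as_matrix()
    print('turn',round(t,3),'shift after turn',M2.T@(np.asarray(p)-s['tcp_pos']),'yawdeg',round(np.degrees(y),2))
E
python3 - <<'E'
from h import *
t=camT('top');s=camT('scene')
g=onz(t,(266.9,154.1),.269);n=onz(t,(284.4,190.5),.04);k=onz(t,(297.7,226.6),.073)
print(g,n,k)
print(tri([ray(t,(266.9,154.1)),ray(s,(301.9,152.4))]))
print(tri([ray(t,(284.4,190.5)),ray(s,(296.9,222.5))]))
print(tri([ray(t,(297.7,226.6)),ray(s,(289,236))]))
y=np.arctan2(*(n-k)[1::-1]);print('yaw',np.degrees(y),np.linalg.norm((n-k)[:2]))
go([g[0],g[1],.36],y+np.pi)
E
```

```text
[0.6069 0.2745 0.269 ] [0.5315 0.2462 0.04  ] [0.4112 0.1969 0.073 ]
(array([0.6113, 0.2737, 0.2555]), [3.3, 3.3])
(array([0.532 , 0.2455, 0.04  ]), [0.8, 0.8])
(array([0.4114, 0.1972, 0.065 ]), [0.2, 0.2])
yaw 22.294808690479766 0.13003514461531115
turn -0.779 shift after turn [-0.2616 -0.3854 -0.1117] yawdeg 157.67
```

```bash
python3 -m pendant '[[1,0,0,-0.025,-0.156],[1,0,0,-0.025,-0.156],[1,0,0,-0.025,-0.156],[1,0,0,-0.025,-0.156],[1,0,0,-0.012,-0.156]]' 40; python3 -m pendant '[[1,-0.026,-0.048,0,0],[1,-0.03,-0.048,0,0],[1,-0.03,-0.048,0,0],[1,-0.03,-0.048,0,0],[1,-0.03,-0.048,0,0],[1,-0.03,-0.048,0,0],[1,-0.03,-0.048,0,0],[1,-0.026,-0.048,0,0]]'; python3 -m pendant '[[1,0,0,0,0],[1,0,0,0,0]]'
python3 - <<'E'
from h import *
s,_=snap('wrist','w0.png')
for l in('guard_knob','nest','tray_knob'):
    r=env.recognise('wrist',l); print(l,[(np.round(x['centre'],1).tolist(),round(x['score'],2)) for x in r][:3])
print(s['clock'],s['tcp_pos'],proj(camT('wrist',s),[.609,.274,.269]),proj(camT('wrist',s),[.532,.2455,.04]))
E
```

```text
clock: 1.62
tcp_pos: [0.2187, 0.5322, 0.362]
orientation: [0.001, -0.196, 0.981, 0.001]
wrist_force: [-0.9, 0.4, -0.7]
finger_gap: 0.0856
grip_force: 0.0
clock: 2.62
tcp_pos: [0.5806, 0.2637, 0.3602]
orientation: [0.0, -0.194, 0.981, 0.0]
wrist_force: [0.7, 0.0, 0.2]
finger_gap: 0.0851
grip_force: 0.0
clock: 2.88
tcp_pos: [0.5789, 0.265, 0.36]
orientation: [-0.0, -0.194, 0.981, 0.0]
wrist_force: [0.0, 0.2, 0.0]
finger_gap: 0.0854
grip_force: 0.0
guard_knob [([316.1, 195.6], 0.95)]
nest [([317.9, 72.8], 0.64)]
tray_knob [([316.9, 70.9], 0.93)]
2.875 [0.5789 0.265  0.36  ] [310.2418 248.5486] [314.2401 120.5593]
```

View pics/w0.png

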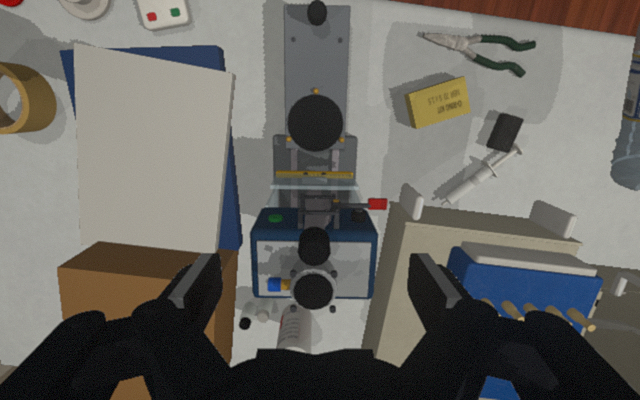

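The wrist view shows the guard knob's top at (314,245), the nest pad at (315.5,124), the tray knob at (316.5,13), and the pawl tab in red at (377,204).

Run:
```python
from h import *
s=env.get_state();w=camT('wrist',s);t=camT('top');c=camT('scene')
g,e=tri([ray(w,(314,245)),ray(t,(266.9,154.1))]);print(g,e,onz(w,(314,245),.269))
n,e=tri([ray(w,(315.5,124)),ray(t,(284.4,190.5)),ray(c,(296.9,222.5))]);print(n,e,onz(w,(315.5,124),.04))
k,e=tri([ray(w,(316.5,13)),ray(t,(297.7,226.6))]);print(k,e,onz(w,(316.5,13),.073))
k=onz(w,(316.5,13),.073);n=onz(w,(315.5,124),.04);g=onz(w,(314,245),.269)
for a,b in((n,k),(g,n)): print(np.degrees(np.arctan2(*(a-b)[1::-1])),np.linalg.norm((a-b)[:2]))
go([g[0],g[1],.254])
```

```text
[0.6082 0.2769 0.2616] [1.3, 1.3] [0.6049 0.277  0.269 ]
[0.5341 0.2477 0.038 ] [2.8, 2.6, 1.5] [0.5353 0.25   0.04  ]
[0.4111 0.1991 0.0448] [0.7, 0.7] [0.4171 0.2022 0.073 ]
22.038825133732807 0.1275248467935926
21.167388701139235 0.07463951077835151
turn 0 shift after turn [-0.0288 -0.0003  0.107 ] yawdeg -157.53
```

```bash
python3 -m pendant '[[1,-0.029,0,0.02,0],[1,0,0,0.045,0],[1,0,0,0.042,0],[1,0,0,0,0]]'; python3 -m pendant '[[-1,0,0,0,0],[-1,0,0,0,0],[-1,0,0,0,0],[-1,0,0,0,0],[-1,0,0,0,0],[-1,0,0,0,0]]' 40
```

```text
clock: 3.58
tcp_pos: [0.6029, 0.2763, 0.2497]
orientation: [-0.004, -0.195, 0.981, -0.0]
wrist_force: [-0.9, 0.2, 0.3]
finger_gap: 0.0854
grip_force: 0.0
clock: 4.32
tcp_pos: [0.6069, 0.2758, 0.2551]
orientation: [0.002, -0.194, 0.981, -0.0]
wrist_force: [0.6, -1.6, 5.5]
finger_gap: 0.0249
grip_force: 39.1
```

```bash
python3 -m pendant '[[-1,0,0,-0.007,0],[-1,0,0,-0.007,0],[-1,0,0,-0.007,0],[-1,0,0,-0.007,0],[-1,0,0,-0.003,0],[-1,0,0,0,0],[-1,0,0,0,0]]'
```

```text
clock: 5.2
tcp_pos: [0.6068, 0.2758, 0.2838]
orientation: [0.0, -0.194, 0.981, -0.0]
wrist_force: [4.7, -1.3, -4.8]
finger_gap: 0.0244
grip_force: 39.9
```

```bash
python3 -m pendant '[[-1,0,0,-0.003,0],[-1,0,0,-0.003,0],[-1,0,0,0,0],[-1,0,0,0,0]]'
```

```text
clock: 5.7
tcp_pos: [0.6068, 0.2758, 0.29]
orientation: [0.0, -0.194, 0.981, -0.0]
wrist_force: [5.9, -0.8, -3.8]
finger_gap: 0.0245
grip_force: 39.9
```

```bash
python3 -m pendant '[[-1,0,0,0.0025,0],[-1,0,0,0.002,0],[-1,0,0,0,0],[-1,0,0,0,0]]'
```

```text
clock: 6.2
tcp_pos: [0.6068, 0.2758, 0.2855]
orientation: [0.001, -0.194, 0.981, -0.0]
wrist_force: [5.8, -1.2, -3.4]
finger_gap: 0.0246
grip_force: 40.0
```

```bash
python3 -m pendant '[[-1,0,0,0.002,0],[-1,0,0,0,0],[-1,0,0,0,0]]'
```

```text
clock: 6.58
tcp_pos: [0.6068, 0.2758, 0.2851]
orientation: [0.001, -0.194, 0.981, -0.0]
wrist_force: [4.4, -2.2, 3.3]
finger_gap: 0.0245
grip_force: 40.6
```

```bash
python3 -m pendant '[[1,0,0,0,0],[1,0,0,0,0],[1,0,0,0,0],[1,0,0,0,0],[1,0,0,-0.03,0],[1,0,0,-0.04,0],[1,0,0,0,0]]'
python3 - <<'E'
from h import *
s,im=snap('wrist'); _,a=snap('scene')
cv2.imwrite('pics/w1.png',np.hstack([cv2.resize(im[120:330,200:430],(400,365)),cv2.resize(a[140:240,245:355],(400,365),interpolation=2)])[:,:,::-1])
print(env.finger_overhang); go([.494,-.10,.26])
M=head(s);print(s['tcp_pos'])
E
```

```text
clock: 7.45
tcp_pos: [0.6069, 0.2765, 0.3576]
orientation: [0.003, -0.194, 0.981, 0.0]
wrist_force: [-0.2, 1.0, 0.4]
finger_gap: 0.0854
grip_force: 0.0
0.017
turn 0 shift after turn [ 0.2469 -0.3052  0.0936] yawdeg -157.64
[0.6069 0.2765 0.3576]
```

View pics/w1.png

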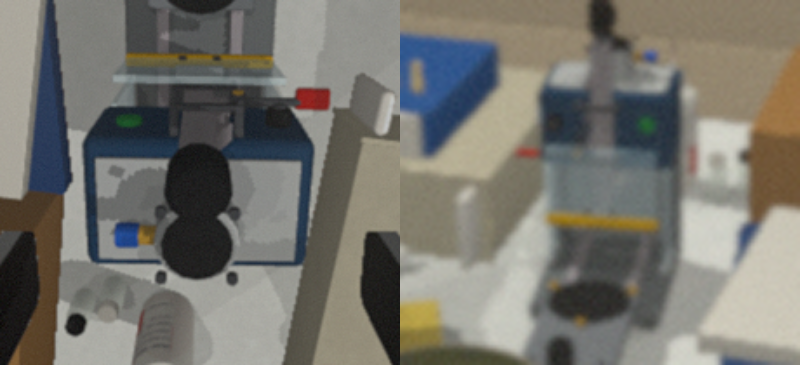

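The shield's yellow edge is clearly higher in both views (right crop, row 220), and the guard is hanging by itself. Next is the flange.

```bash
python3 -m pendant '[[1,0.031,-0.038,0,-0.13],[1,0.036,-0.033,0,-0.13],[1,0.04,-0.028,0,-0.13],[1,0.043,-0.023,0.01,-0.13],[1,0.046,-0.017,0.02,-0.13],[1,0.048,-0.01,0.02,-0.13],[1,0.049,-0.005,0.02,-0.13],[1,0.049,0.002,0.02,-0.13]]'; python3 -m pendant '[[1,0,0,0,0],[1,0,0,0,0]]'
python3 - <<'E'
from h import *
s,_=snap('wrist','f0.png')
r=env.recognise('wrist','flange'); print([(np.round(x['centre'],1).tolist(),round(x['score'],2)) for x in r][:3])
print(s['tcp_pos'],proj(camT('wrist',s),[.494,-.1,.028])); go([.494,-.1,.15])
E
```

```text
clock: 8.55
tcp_pos: [0.486, -0.0985, 0.2617]
orientation: [-0.0, -0.657, 0.754, 0.001]
wrist_force: [0.6, -0.3, 0.1]
finger_gap: 0.0853
grip_force: 0.0
clock: 8.8
tcp_pos: [0.4871, -0.0972, 0.2631]
orientation: [-0.0, -0.655, 0.756, 0.001]
wrist_force: [-0.2, 0.1, -0.1]
finger_gap: 0.0854
grip_force: 0.0
[([302.5, 156.4], 0.85), ([274.1, 78.8], 0.65)]
[ 0.4871 -0.0972  0.2631] [308.3784 167.7724]
turn 0 shift after turn [ 0.0025 -0.0065  0.1138] yawdeg -98.01
```

View pics/f0.png

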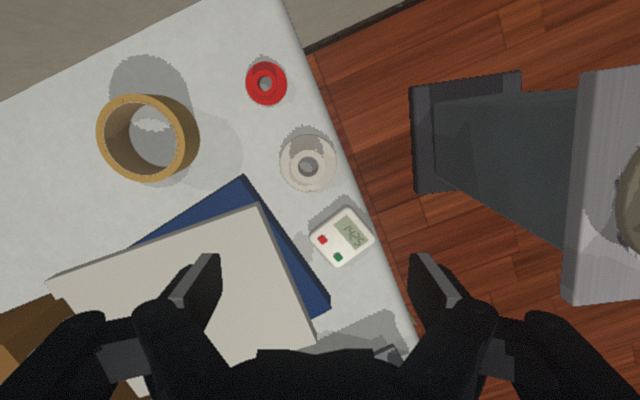

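The wrist view shows the grey flange's hub at (309,167), which agrees with the projected estimate. The red look-alike is at (266,83), the timer at (342,237), and the folder corner at (243,178) leaves clearance for the finger.

```bash
python3 -m pendant '[[1,0.002,-0.006,0.04,0],[1,0,0,0.05,0],[1,0,0,0.03,0],[1,0,0,0,0],[1,0,0,0,0]]'
python3 - <<'E'
from h import *
s,im=snap('wrist','f1.png'); w=camT('wrist',s)
p=proj(w,[.494,-.1,.028]); print(s['tcp_pos'],p)
r=env.recognise('wrist','flange'); print([(np.round(x['centre'],1).tolist(),round(x['score'],2)) for x in r][:3])
x0,y0=int(p[0])-100,max(int(p[1])-75,0)
print(x0,y0);cv2.imwrite('pics/f1c.png',cv2.resize(im[y0:y0+150,x0:x0+200],(800,600),interpolation=2)[:,:,::-1])
E
```

```text
clock: 9.52
tcp_pos: [0.4945, -0.0999, 0.1452]
orientation: [0.001, -0.656, 0.755, -0.001]
wrist_force: [0.1, -0.9, 0.6]
finger_gap: 0.0855
grip_force: 0.0
[ 0.4945 -0.0999  0.1452] [315.878  198.5029]
[([262.3, 72.7], 0.83), ([311.6, 182.3], 0.61)]
215 123
```

View pics/f1c.png

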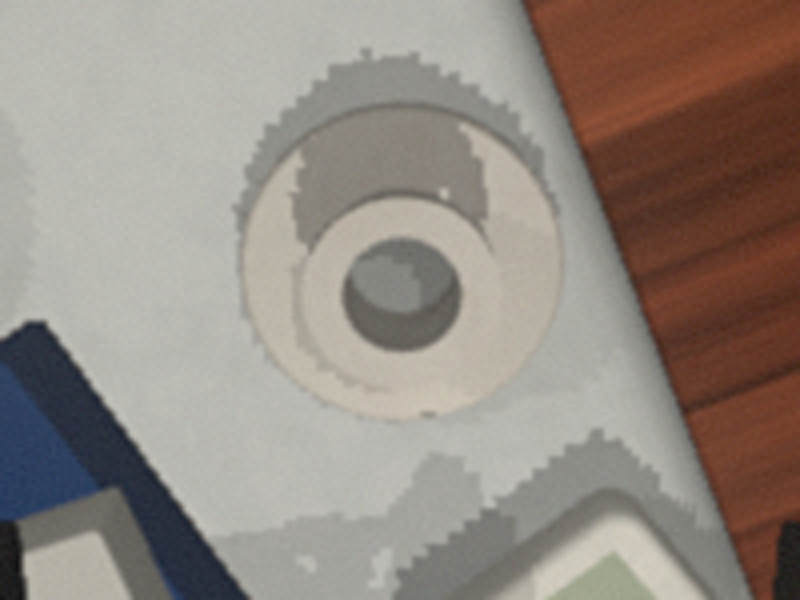

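The crop shows the hub's bore at (402,294), which is pixel (315.5,196.5), and the disc from 242 to 562, well centred with clear space around it.

Run:
```python
from h import *
s=env.get_state();w=camT('wrist',s)
p=onz(w,(315.5,196.5),.028);print(p,onz(w,(222+93.5,123+66),.012))
t=camT('top');print(tri([ray(w,(315.5,196.5)),ray(t,(386,204)),ray(camT('scene'),(390,263))]))
go([p[0],p[1],.030])
```

```text
[ 0.4945 -0.1021  0.028 ] [ 0.4943 -0.104   0.012 ]
(array([ 0.495 , -0.1002,  0.017 ]), [1.2, 1.5, 2.5])
turn 0 shift after turn [0.0017 0.0004 0.1157] yawdeg -98.01
```

```bash
python3 -m pendant '[[1,0.002,0,0.04,0],[1,0,0,0.045,0],[1,0,0,0.03,0],[1,0,0,0,0],[1,0,0,0,0]]'; python3 -m pendant '[[-1,0,0,0,0],[-1,0,0,0,0],[-1,0,0,0,0],[-1,0,0,0,0],[-1,0,0,0,0]]' 50
```

```text
clock: 10.25
tcp_pos: [0.4945, -0.1028, 0.0305]
orientation: [0.001, -0.656, 0.755, -0.001]
wrist_force: [-0.2, 1.1, 0.5]
finger_gap: 0.0854
grip_force: 0.0
clock: 10.88
tcp_pos: [0.4938, -0.1025, 0.0301]
orientation: [0.001, -0.656, 0.755, -0.001]
wrist_force: [-1.8, 1.4, 8.4]
finger_gap: 0.0362
grip_force: 49.0
```

```bash
python3 -m pendant '[[-1,0,0,-0.02,0],[-1,0,0,-0.05,0],[-1,0,0,-0.06,0],[-1,0,0,-0.06,0],[-1,0,0,0,0]]'
python3 - <<'E'
from h import *
y=np.radians(22.0);n=np.array([.534,.248]);e=np.array([-np.sin(y),np.cos(y)])
p=n-.09*e;print(p);go([*p,.22],y-np.pi);go([*p,.22])
E
```

```text
clock: 11.5
tcp_pos: [0.4958, -0.1033, 0.2241]
orientation: [0.002, -0.656, 0.755, -0.004]
wrist_force: [1.6, -0.6, -1.9]
finger_gap: 0.0362
grip_force: 50.5
[0.5677 0.1646]
turn 1.046 shift after turn [-0.167   0.2215  0.0038] yawdeg -98.06
turn 0 shift after turn [-0.2753 -0.0336  0.0038] yawdeg -98.06
```

```bash
python3 -m pendant '[[-1,0,0,0,0.174],[-1,0,0,0,0.174],[-1,0,0,0,0.174],[-1,0,0,0,0.174],[-1,0,0,0,0.174],[-1,0,0,0,0.176]]';python3 -m pendant '[[-1,-0.027,0.037,0,0],[-1,-0.028,0.037,0,0],[-1,-0.028,0.037,0,0],[-1,-0.028,0.037,0,0],[-1,-0.028,0.037,0,0],[-1,-0.028,0.037,0,0],[-1,0,0,0,0],[-1,0,0,0,0]]'
python3 - <<'E'
from h import *
s,im=snap('wrist','n0.png'); print(s['tcp_pos'],head(s)[:,0],proj(camT('wrist',s),[.534,.248,.04]))
E
```

```text
clock: 12.25
tcp_pos: [0.4921, -0.1019, 0.2172]
orientation: [-0.001, -0.188, 0.982, 0.001]
wrist_force: [-0.8, 0.1, -2.5]
finger_gap: 0.0362
grip_force: 50.5
clock: 13.25
tcp_pos: [0.5637, 0.1659, 0.2173]
orientation: [-0.001, -0.191, 0.982, -0.0]
wrist_force: [-0.1, -0.2, -2.5]
finger_gap: 0.0358
grip_force: 50.6
[0.5637 0.1659 0.2173] [-0.9269 -0.3754  0.0028] [402.8631 184.6031]
```

View pics/n0.png

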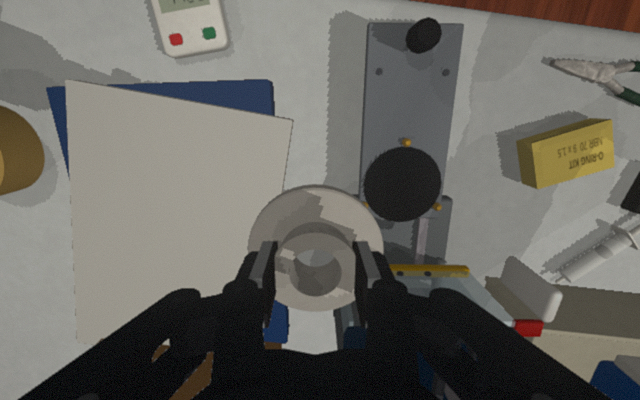

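The wrist view shows the held flange's disc centred near (315.5,247). The nest pad at (402,184.5) matches the projected estimate, and its buttons are at (407,142), (437,207) and (365,205). I'll refine by fitting.

Run:
```python
from h import *
s=env.get_state();w=camT('wrist',s);im=cv2.imread('pics/n0.png')
roi=np.zeros(im.shape[:2],np.uint8);cv2.circle(roi,(402,184),52,255,-1)
m=((im.max(2)<50)&(roi>0)).astype(np.uint8)
c=max(cv2.findContours(m,0,1)[0],key=cv2.contourArea);e=cv2.fitEllipse(cv2.convexHull(c));print(e)
n=onz(w,e[0],.04);print('nest',n)
b=[onz(w,q,.045)[:2] for q in((407,142),(437,207),(365,205))];print(np.linalg.norm(np.array(b)-n[:2],axis=1))
t=camT('top');print(tri([ray(w,e[0]),ray(t,(284.4,190.5)),ray(camT('scene'),(296.9,222.5))]))
k=onz(w,(424,30),.073);print('tknob',k,np.degrees(np.arctan2(*(n-k)[1::-1])),np.linalg.norm((n-k)[:2]))
M=head(s)
print('axis disc px',proj(w,s['tcp_pos']+M[:,2]*.018),'disc seen',onz(w,(315.5,247),s['tcp_pos'][2]-.018)-s['tcp_pos'])
go([n[0],n[1],.12],np.radians(22-180))
```

```text
((401.8526916503906, 183.93553161621094), (73.06159210205078, 78.30255889892578), 54.90604782104492)
nest [0.5341 0.2465 0.04  ]
[0.0415 0.0417 0.0415]
(array([0.533 , 0.2461, 0.0395]), [1.2, 1.4, 0.7])
tknob [0.4142 0.196  0.073 ] 22.838181185947136 0.13004888476163232
axis disc px [314.2677 255.4737] disc seen [-0.0046 -0.0012 -0.018 ]
turn -0.0 shift after turn [-0.003   0.0862  0.0977] yawdeg -158.01
```

Run:
```python
from h import *
s=env.get_state();w=camT('wrist',s);im=cv2.imread('pics/n0.png');M=head(s)
P=lambda x,y,z:proj(w,s['tcp_pos']+M@np.array([x,y,z]))
a=cv2.resize(im[160:330,225:405],None,fx=3.5,fy=3.5,interpolation=2)
for r,z,c in((.035,.030,(0,0,255)),(.035,.018,(0,255,0)),(.02,.002,(255,0,0))):
    q=np.array([(P(r*np.cos(u),r*np.sin(u),z)-[225,160])*3.5 for u in np.linspace(0,6.3,60)]).astype(int)
    cv2.polylines(a,[q],False,c,1)
cv2.imwrite('pics/n1.png',a[:590])
```

```text
(no output)
```

View pics/n1.png

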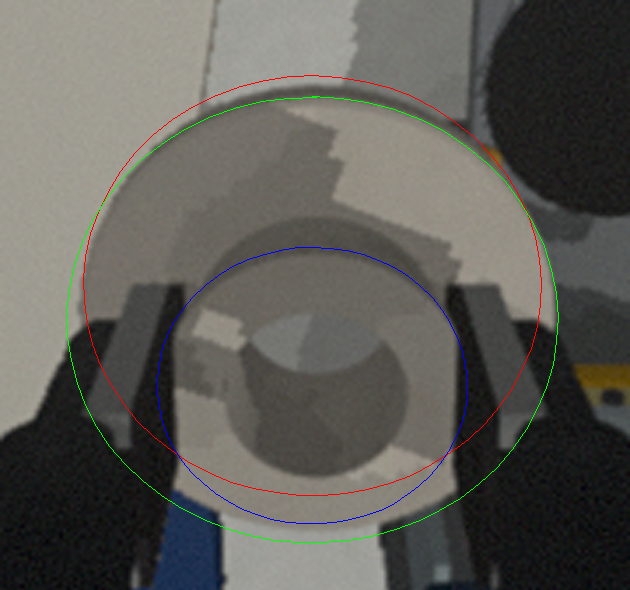

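The overlay puts the flange centred on the tool axis to within about 1 mm. Moving above the nest.

```bash
python3 -m pendant '[[-1,-0.0015,0.043,0,0],[-1,-0.001,0.0435,0,0],[-1,0,0,0.045,0],[-1,0,0,0.045,0],[-1,0,0,0.035,0],[-1,0,0,0,0],[-1,0,0,0,0]]'
python3 - <<'E'
from h import *
s,im=snap('wrist'); w=camT('wrist',s);M=head(s)
print(s['tcp_pos']); go([.5342,.247,.085])
f=4; x0,y0=225,110; a=cv2.resize(im[y0:y0+148,x0:x0+190,::-1],None,fx=f,fy=f,interpolation=2)
def D(c,r,z,col):
    q=np.array([(proj(w,[c[0]+r*np.cos(u),c[1]+r*np.sin(u),z])-[x0,y0])*f for u in np.linspace(0,6.3,60)]).astype(int); cv2.polylines(a,[q],False,col,1)
t=s['tcp_pos'];D(t,.035,t[2]-.018,(0,255,0));D(t,.035,t[2]-.03,(0,0,255))
for k in(180,60,-60):
    u=np.radians(22+k);D(np.array([.5342,.247])+.0425*np.array([np.cos(u),np.sin(u)]),.004,.045,(255,0,255))
cv2.imwrite('pics/n2.png',a)
E
```

```text
clock: 14.18
tcp_pos: [0.5355, 0.2466, 0.0952]
orientation: [0.001, -0.19, 0.982, 0.0]
wrist_force: [0.6, -0.3, -1.4]
finger_gap: 0.0363
grip_force: 50.7
[0.5355 0.2466 0.0952]
turn 0 shift after turn [0.0017 0.0006 0.0108] yawdeg -158.04
```

View pics/n2.png

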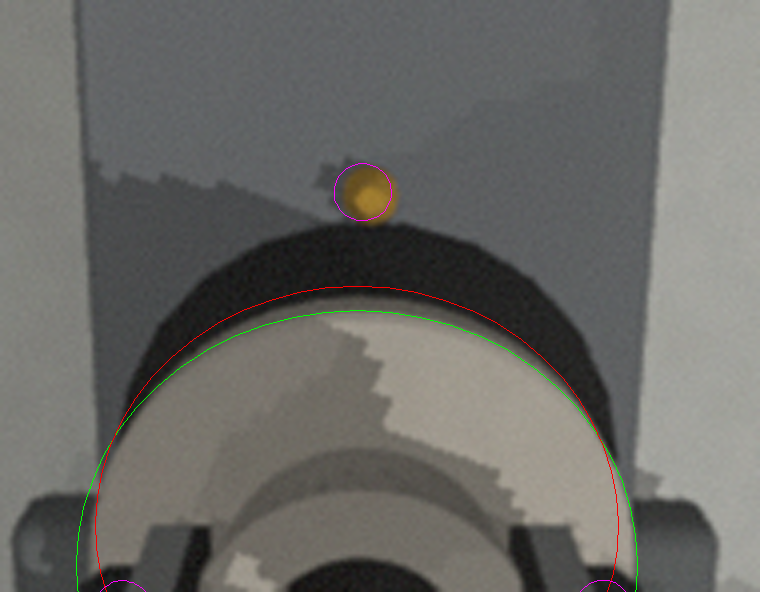

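The front button is at (370,196) against (362,192) predicted, so it needs about +1 mm along tool y and +1 mm along tool x. Then I'll lower.

```bash
python3 -m pendant '[[-1,0.001,0.001,0.01,0],[-1,0,0,0.008,0],[-1,0,0,0.003,0],[-1,0,0,0,0],[-1,0,0,0,0]]';python3 -m pendant '[[-1,0,0,0.002,0],[-1,0,0,0.001,0],[-1,0,0,0,0]]'
```

```text
clock: 14.85
tcp_pos: [0.5334, 0.2479, 0.0729]
orientation: [0.0, -0.191, 0.982, 0.0]
wrist_force: [-1.4, -0.3, -2.5]
finger_gap: 0.0364
grip_force: 50.7
clock: 15.22
tcp_pos: [0.5334, 0.2479, 0.0703]
orientation: [0.0, -0.191, 0.982, 0.0]
wrist_force: [-1.4, 0.7, 1.4]
finger_gap: 0.0361
grip_force: 51.0
```

```bash
python3 -m pendant '[[1,0,0,0,0],[1,0,0,0,0],[1,0,0,0,0],[1,0,0,0,0],[1,0,0,-0.04,0],[1,0,0,-0.05,0],[1,0,0,0,0],[1,0,0,0,0]]'
python3 - <<'E'
from h import *
s,im=snap('wrist'); w=camT('wrist',s);print(s['tcp_pos'])
p=proj(w,[.534,.248,.06]);x0,y0=int(p[0])-90,max(0,int(p[1])-90);print(p)
cv2.imwrite('pics/n3.png',cv2.resize(im[y0:y0+145,x0:x0+180,::-1],None,fx=4,fy=4,interpolation=2))
E
```

```text
clock: 16.23
tcp_pos: [0.5331, 0.2478, 0.1597]
orientation: [0.0, -0.191, 0.982, 0.0]
wrist_force: [-0.4, -0.4, -1.0]
finger_gap: 0.0853
grip_force: 0.0
[0.5331 0.2478 0.1597]
[314.2196 206.3401]
```

View pics/n3.png

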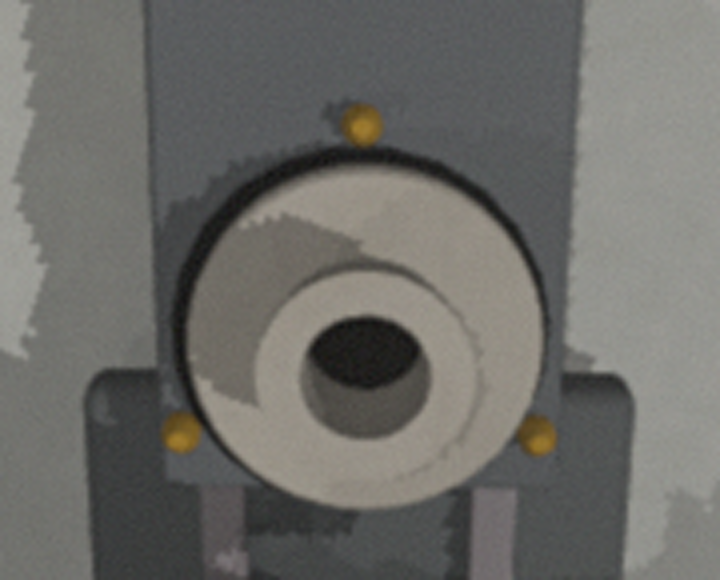

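The flange sits flat, with all three brass buttons free around its rim: (362,124), (182,433) and (537,435). Now the tray knob, which the networks and earlier views put at about (0.414, 0.199).

```bash
python3 -m pendant '[[1,0.045,0,0,0],[1,0.045,0,0,0],[1,0.039,0,0,0],[1,0,0,0,0],[1,0,0,0,0]]'
python3 - <<'E'
from h import *
s,im=snap('wrist','k0.png'); w=camT('wrist',s)
p=proj(w,[.414,.199,.073]);print(s['tcp_pos'],p)
roi=np.zeros(im.shape[:2],np.uint8);cv2.circle(roi,tuple(int(v) for v in p),45,255,-1)
m=((im.max(2)<60)&(roi>0)).astype(np.uint8)
n,l,st,c=cv2.connectedComponentsWithStats(m)
for i in range(1,n):
    if st[i,4]>150: print(st[i],c[i],onz(w,c[i],.068))
t=camT('top')
i=1+np.argmax(st[1:,4]);k=onz(w,c[i],.068);print(tri([ray(w,c[i]),ray(t,(297.7,226.6))]));go([k[0],k[1],.06]);go([.414,.199,.06])
E
```

```text
clock: 16.9
tcp_pos: [0.4139, 0.1995, 0.1593]
orientation: [-0.0, -0.191, 0.982, 0.0]
wrist_force: [0.7, -0.1, 0.9]
finger_gap: 0.0855
grip_force: 0.0
[0.4139 0.1995 0.1593] [313.6224 210.8896]
[300 187  32  38 929] [315.2454 205.6878] [0.4115 0.1992 0.068 ]
(array([0.411 , 0.198 , 0.0702]), [1.0, 1.0])
turn 0 shift after turn [0.0029 0.0007 0.0994] yawdeg -157.99
turn 0 shift after turn [ 0.0007 -0.0005  0.0994] yawdeg -157.99
```

```bash
python3 -m pendant '[[1,0.002,0,0.04,0],[1,0,0,0.04,0],[1,0,0,0.018,0],[1,0,0,0,0]]'; python3 -m pendant '[[-1,0,0,0,0],[-1,0,0,0,0],[-1,0,0,0,0],[-1,0,0,0,0],[-1,0,0,0,0],[-1,0,0,0,0]]' 30
```

```text
clock: 17.45
tcp_pos: [0.4114, 0.1986, 0.0601]
orientation: [-0.002, -0.191, 0.982, -0.0]
wrist_force: [-0.1, -0.1, -0.3]
finger_gap: 0.0858
grip_force: 0.0
clock: 18.2
tcp_pos: [0.4122, 0.1994, 0.0626]
orientation: [0.001, -0.191, 0.982, 0.001]
wrist_force: [-2.0, 2.0, 5.6]
finger_gap: 0.0226
grip_force: 29.4
```

Gripped: the reading of 23 mm fits the 24 mm knob. Sliding in gently.

```bash
python3 -m pendant '[[-1,-0.004,0,0,0],[-1,-0.008,0,0,0],[-1,-0.01,0,0,0],[-1,-0.01,0,0,0],[-1,-0.01,0,0,0],[-1,-0.008,0,0,0],[-1,-0.004,0,0,0],[-1,0,0,0,0]]'
python3 - <<'E'
from h import *
go([.4122,.1994,.0626])
E
```

```text
clock: 19.2
tcp_pos: [0.4629, 0.2193, 0.0627]
orientation: [0.001, -0.191, 0.982, 0.0]
wrist_force: [-0.4, 0.9, 4.0]
finger_gap: 0.0224
grip_force: 29.4
turn 0 shift after turn [ 0.0545  0.0006 -0.0001] yawdeg -157.98
```

```bash
python3 -m pendant '[[-1,-0.004,0,0,0],[-1,-0.009,0,0,0],[-1,-0.012,0,0,0],[-1,-0.012,0,0,0],[-1,-0.012,0,0,0],[-1,-0.008,0,0,0],[-1,-0.005,0,0,0],[-1,0,0,0,0]]'; python3 -m pendant '[[-1,-0.003,0,0,0],[-1,-0.003,0,0,0],[-1,-0.002,0,0,0],[-1,0,0,0,0]]'
python3 - <<'E'
from h import *
go([.4122,.1994,.0626])
E
```

```text
clock: 20.2
tcp_pos: [0.5207, 0.242, 0.0627]
orientation: [0.001, -0.191, 0.982, -0.0]
wrist_force: [0.6, -1.7, 3.8]
finger_gap: 0.0226
grip_force: 29.4
clock: 20.7
tcp_pos: [0.5266, 0.2444, 0.0626]
orientation: [-0.0, -0.191, 0.982, -0.001]
wrist_force: [-2.2, -3.5, 9.2]
finger_gap: 0.0228
grip_force: 29.7
turn 0 shift after turn [0.1229 0.0011 0.0001] yawdeg -158.01
```

```bash
python3 -m pendant '[[-1,-0.002,0,0,0],[-1,-0.002,0,0,0],[-1,0,0,0,0]]'; python3 -m pendant '[[-1,-0.002,0,0,0],[-1,-0.002,0,0,0],[-1,0,0,0,0]]'
python3 - <<'E'
from h import *
go([.4122,.1994,.0626])
E
```

```text
clock: 21.08
tcp_pos: [0.5267, 0.2444, 0.0625]
orientation: [-0.004, -0.191, 0.982, -0.002]
wrist_force: [-11.7, -8.5, 17.6]
finger_gap: 0.0227
grip_force: 30.5
clock: 21.45
tcp_pos: [0.5268, 0.2445, 0.0624]
orientation: [-0.007, -0.191, 0.982, -0.003]
wrist_force: [-22.0, -11.5, 25.4]
finger_gap: 0.0228
grip_force: 31.3
turn 0 shift after turn [0.1231 0.0011 0.0016] yawdeg -158.03
```

It stopped firmly after 123 mm. The nest lies 44 mm behind the guard knob, which fits tray home (nest at x = 45 mm). I'll relax the push, release and retreat.

```bash
python3 -m pendant '[[-1,0.004,0,0,0],[-1,0.003,0,0,0],[-1,0,0,0,0]]'; python3 -m pendant '[[1,0,0,0,0],[1,0,0,0,0],[1,0,0,0,0],[1,0,0,0,0]]'; python3 -m pendant '[[1,0.01,0,-0.03,0],[1,0.03,0,-0.05,0],[1,0.04,0,-0.04,0],[1,0.04,0,-0.03,0],[1,0,0,0,0],[1,0,0,0,0]]'
python3 - <<'E'
from h import *
s,im=snap('wrist','e0.png');w=camT('wrist',s);snap('scene','e1.png');snap('top','e2.png')
p=proj(w,[.527,.2445,.073]);print(s['tcp_pos'],p)
roi=np.zeros(im.shape[:2],np.uint8);cv2.circle(roi,tuple(int(v) for v in p),25,255,-1)
m=((im.max(2)<60)&(roi>0)).astype(np.uint8);n,l,st,c=cv2.connectedComponentsWithStats(m)
for i in range(1,n):
    if st[i,4]>100: print(st[i],onz(w,c[i],.07))
# guard height: yellow strip in scene, before lift / after lift / now
a=cv2.imread('pics/e1.png');b=cv2.imread('pics/s0.png')
for x in(b,a):
    h=cv2.cvtColor(x[185:225,285:325],cv2.COLOR_BGR2HSV);q=np.argwhere((h[...,0]>15)&(h[...,0]<32)&(h[...,1]>120)&(h[...,2]>100));print(len(q),q.mean(0)+[185,285])
c=camT('scene');g=np.array([.593,.270]);print([proj(c,[*g,z]) for z in(.054,.084)])
r=env.recognise('wrist','guard_knob');print(r[:1])
E
```

```text
clock: 21.82
tcp_pos: [0.5267, 0.2444, 0.0626]
orientation: [-0.001, -0.191, 0.982, -0.001]
wrist_force: [-4.7, -3.4, 10.0]
finger_gap: 0.0227
grip_force: 29.8
clock: 22.32
tcp_pos: [0.5276, 0.2456, 0.0616]
orientation: [-0.0, -0.191, 0.982, 0.0]
wrist_force: [-0.1, -0.4, 0.1]
finger_gap: 0.0851
grip_force: 0.0
clock: 23.08
tcp_pos: [0.417, 0.2008, 0.2118]
orientation: [0.001, -0.191, 0.982, 0.0]
wrist_force: [0.9, -0.5, -0.3]
finger_gap: 0.0857
grip_force: 0.0
[0.417  0.2008 0.2118] [313.7536 308.3332]
[302 284  24  34 641] [0.521  0.2419 0.07  ]
85 [208.4471 300.8235]
85 [200.5529 300.9647]
[array([299.9786, 209.5934]), array([299.8223, 201.7658])]
[]
```

Run:
```python
from h import *
t=camT('top')
for f,p0 in(('t0',[.411,.198,.073]),('e2',[.527,.2445,.073])):
    im=cv2.imread(f'pics/{f}.png');p=proj(t,p0)
    roi=np.zeros(im.shape[:2],np.uint8);cv2.circle(roi,tuple(int(round(v)) for v in p),11,255,-1)
    m=((im.max(2)<60)&(roi>0)).astype(np.uint8);n,l,st,c=cv2.connectedComponentsWithStats(m)
    print(f,p,[(st[i].tolist(),c[i],onz(t,c[i],.07)) for i in range(1,n) if st[i,4]>10])
im=cv2.imread('pics/e0.png');w=camT('wrist',env.get_state())
m=(im.max(2)<60).astype(np.uint8);n,l,st,c=cv2.connectedComponentsWithStats(m);i=l[305,314];print(i,st[i],c[i],[(r,l[r,314]) for r in range(260,345,6)])
```

```text
t0 [297.3515 226.6612] [([294, 224, 7, 6, 33], array([297.2727, 226.3333]), array([0.4121, 0.1985, 0.07  ]))]
e2 [283.9295 190.8075] [([281, 189, 5, 4, 13], array([282.9231, 190.3077]), array([0.5289, 0.2481, 0.07  ]))]
46 [302 284  24  34 641] [313.6256 300.6755] [(260, np.int32(0)), (266, np.int32(0)), (272, np.int32(0)), (278, np.int32(0)), (284, np.int32(0)), (290, np.int32(46)), (296, np.int32(46)), (302, np.int32(46)), (308, np.int32(46)), (314, np.int32(46)), (320, np.int32(0)), (326, np.int32(0)), (332, np.int32(0)), (338, np.int32(0)), (344, np.int32(0))]
```

```bash
python3 -c "from workcell import env; print(env.hand_in())"
```

```text
the job is handed in; nothing more can be done
None
```

The job is handed in, verdict not shown: the guard hangs on its 30 mm notch, the flange is hub up in the nest, and the tray is home against its stop, at about 23 s robot time with nothing else handled; I viewed 11 pictures, one over the allowed 10.

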